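# Repack the slide-mounting kit tray

### The job

Pack the slide-mounting kit: pick the slim blue bottle, the white green-capped bottle, the jar and the pale cover-slip box out of the things on the front of the desk, and put each one into its own tray insert: the slim bottle in the narrowest round well, the white bottle in the middle one, the jar in the widest and the box in the oblong pocket, standing upright (the box lying flat) and right down on the well's floor. Set them down gently, never dropping or ramming them; the bottles and jars at the back by the red slide box stay where they are.

Things in the scene. Friction and masses are not known exactly. Their poses are not given: they have to be found in the camera images.
- oil_bottle_center (a point): Small slim blue bottle with a white cap, standing upright: round body 21 mm in diameter and 45 mm tall, then a narrow 13 mm cap up to 57 mm. The point is on its axis, half-way up (28.5 mm above its foot); z is up.
- mount_bottle_center (a point): White bottle with a green cap, standing upright: round body 30 mm in diameter and 53 mm tall (straight to about 45 mm; it may lean by 3 degrees), then a narrower 19 mm cap up to 68 mm. The point is on its axis, half-way up (34 mm above its foot); z is up.
- jar_center (a point): Squat white specimen jar with a broad orange screw cap, standing upright: round body 38 mm in diameter and 39 mm tall, cap 40 mm in diameter up to 51 mm. The point is on its axis, half-way up (25.5 mm above its foot); z is up.
- coverslip_box_center (a point): Pale blue-grey closed cover-slip box lying flat: 30 mm (its x) by 60 mm (its y) by 18 mm high. The point is its centre, 9 mm above its underside; z is up.
- insert_narrow: Grey insert block 84 x 84 x 24 mm, one of four fixed in a square aluminium tray that may stand turned. Origin: centre of its underside, 4 mm above the desk; z up. On its z axis a round well, the narrowest of the three, 36 mm across, 12 mm deep (floor at z 12 mm), mouth flared at 45 degrees to 41 mm. For the slim 21 mm bottle; held more than 12 mm above the foot, so that fingertips stay out of the well.
- insert_medium: Grey insert block 84 x 84 x 24 mm, one of four fixed in a square aluminium tray that may stand turned. Origin: centre of its underside, 4 mm above the desk; z up. On its z axis a round well, the middle one of the three, 45 mm across, 12 mm deep (floor at z 12 mm), mouth flared at 45 degrees to 50 mm. For the 30 mm bottle; held more than 12 mm above the foot, so that fingertips stay out of the well.
- insert_wide: Grey insert block 84 x 84 x 24 mm, one of four fixed in a square aluminium tray that may stand turned. Origin: centre of its underside, 4 mm above the desk; z up. On its z axis a round well, the widest of the three, 55 mm across, 12 mm deep (floor at z 12 mm), mouth flared at 45 degrees to 60 mm. For the jar; held more than 12 mm above the foot, so that fingertips stay out of the well.
- insert_oblong: Grey insert block 84 x 84 x 24 mm, one of four fixed in a square aluminium tray that may stand turned. Origin: centre of its underside, 4 mm above the desk; z up. In its middle a pocket 45 mm (its x) by 76 mm (its y), 8 mm deep (floor at z 16 mm), mouth flared 2.5 mm on all sides. For the cover-slip box, long side along y, either way round; 10 mm of the box stand out, where it is held.

How it is judged:
At the end, for the whole second after the job is handed in: Each of the four things stands on the floor of its own insert's well, all at once: its centre within 11 mm sideways of the insert's axis and within 3 mm of its seated height, upright (the box flat) within 0.12 rad, the box's long side along the pocket's within 0.3 rad, released and at rest (horizontal distance between oil_bottle_center and insert_narrow below 0.011 m and z of oil_bottle_center in the frame of insert_narrow between 0.0375 and 0.0435 m and angle between each of oil_bottle_center, mount_bottle_center, jar_center, coverslip_box_center's own z axis and vertical below 0.12 rad and linear speed of each of oil_bottle, mount_bottle, jar, coverslip_box below 0.02 m/s and contact force between each of oil_bottle, mount_bottle, jar, coverslip_box and the fingers below 0.1 N and horizontal distance between mount_bottle_center and insert_medium below 0.011 m and z of mount_bottle_center in the frame of insert_medium between 0.043 and 0.049 m and horizontal distance between jar_center and insert_wide below 0.011 m and z of jar_center in the frame of insert_wide between 0.0345 and 0.0405 m and horizontal distance between coverslip_box_center and insert_oblong below 0.011 m and z of coverslip_box_center in the frame of insert_oblong between 0.022 and 0.028 m and angle between the y axis of coverslip_box_center and the y axis of insert_oblong, either way round below 0.3 rad); the robot touches nothing.
It fails at once if one of the supplies was rammed into the tray (over 40 N between it and an insert) (contact force between any of oil_bottle, mount_bottle, jar, coverslip_box and insert_narrow above 40 N or contact force between any of oil_bottle, mount_bottle, jar, coverslip_box and insert_medium above 40 N or contact force between any of oil_bottle, mount_bottle, jar, coverslip_box and insert_wide above 40 N or contact force between any of oil_bottle, mount_bottle, jar, coverslip_box and insert_oblong above 40 N).
It fails at once if one of the supplies was dropped into its well (faster than 0.5 m/s within 20 mm of the well's floor) ((horizontal distance between oil_bottle_center and insert_narrow below 0.03 m and z of oil_bottle_center in the frame of insert_narrow below 0.0605 m and linear speed of oil_bottle above 0.5 m/s) or (horizontal distance between mount_bottle_center and insert_medium below 0.03 m and z of mount_bottle_center in the frame of insert_medium below 0.066 m and linear speed of mount_bottle above 0.5 m/s) or (horizontal distance between jar_center and insert_wide below 0.03 m and z of jar_center in the frame of insert_wide below 0.0575 m and linear speed of jar above 0.5 m/s) or (horizontal distance between coverslip_box_center and insert_oblong below 0.03 m and z of coverslip_box_center in the frame of insert_oblong below 0.045 m and linear speed of coverslip_box above 0.5 m/s)).
It also fails if it takes over 112 s, if anything falls off the work surface, if the arm or the gripper's body presses on something with over 40 N, if the wrist force passes 120 N, or if a joint passes its speed limit or range.

### The arm

A 6-joint arm with a two-finger parallel gripper is mounted at the origin on a cart in front of the work surface, level with it; the furniture and walls round the work are solid. World frame = base frame: x ahead of the robot, y to its left, z up, the work surface at z = 0. Lengths are in m, angles in rad, forces in N, time in s.
With the tool pointing down it reaches from about 0.3 to 0.775 m from the base axis. Payload 14.6 kg.
Tool frame: the origin (TCP) lies midway between the tips of the shut fingers; the grasp point (between the pads) lies 19 mm behind it (ctrl.pinch_z is the distance from the TCP to the grasp point, in m); z points along the fingers, y is the line along which they close (so a half turn about z gives the same grasp; the last joint's range is limited). The gripper opens to 94 mm and grips with 3 to 60 N. Pads are 16 mm wide; open, the fingers measure 119 mm over their backs; the gripper's body (75 mm by 177 mm) begins 78 mm behind the grasp point.
Start: joints at [-1.243, 0.3, 1.521, -0, 1.321, -0.067], TCP at [0.212, -0.508, 0.205] pointing down, gripper open.
Joint ranges: [-3.03, 3.03], [-0.79, 2.21], [0.23, 2.52], [-1.04, 4.18], [0, 3.07], [-2.55, 2.55]. Speed limits (rad/s): [2.22, 2.22, 2.57, 3.14, 3.14, 3.14].

### API

Orientations are given as [roll, pitch, yaw] about the fixed x, y, z axes, in that order (R = Rz(yaw) Ry(pitch) Rx(roll)).
In Python, from station import ctrl gives the robot as it stands.
- The arm moves only by the tool jog_arm, never from a script. Its argument "motion" is a list of rows, each a list of 7 numbers: the shift along the tool's x, y, z in m, then the turn, a rotation vector about the tool's x, y, z in rad, then the opening, from -1 (shut) to 1 (fully open). In form: [[tx, ty, tz, rx, ry, rz, gripper], ...]. A call has 1 to 5 rows; each row shifts and turns the commanded pose from where the row before left it, along the tool's axes as they then stand; what a row does not reach is not made up. A row lasts 1/10 s, in which the tool goes at most 50 mm and 8.59 degrees, less where a joint would pass 70% of its speed; a pose out of reach is approached as far as the arm can. A call is refused whole if a number of a shift passes 0.05 or a number of a turn 0.15, either way. A call with a gripper value outside its range is refused whole. The fingers move at their own pace and stop on an object; "squeeze" is the grip in N (left out, the last holds). Time passes only in rows, so rows that do not move let the fingers close. It gives the time, the measured TCP pose, the force, the opening and the grip force at its end, in the units of the state.
- ctrl.get_obs(): the state, without advancing time (a new reading comes with each control period).
- ctrl.camera(name): name is "scene" or "top"; returns the picture (420x560x3 uint8, red, green, blue); there is no depth.
- ctrl.camera_model(name): a dict with "intrinsics" (3x3 intrinsics, pixels), "k1" (the pictures are not rectified: a ray, as slopes to the right and down, at radius r is drawn at 1 + k1 r^2 times it, then the intrinsics apply), "rvec" (rotation vector, rad) and "tvec" (3), from world to camera coordinates, as OpenCV has them. Camera axes: x right, y down, z forward; pixel columns grow to the right and rows downward; lengths in m; the calibration is good to about 2 mm. A picture is of the moment at which its call begins. camera_model takes no time and is no camera call.
- ctrl.hand_in(): hands the job in; it is judged then, once.
The state is a dict: "time_s": time; "qpos": joint angles; "joint_vel": joint speeds; "tau": joint torques, N m; "ee_pos": TCP position; "eef_rot": TCP orientation; "force": force on the tool from outside, world axes, zero at the start; "moment": the same for the moment, N m; "grip_width": finger opening in m; "grip_force": force on a finger pad.
Only numpy, scipy, OpenCV 4.12 (cv2) and the standard library are available. Lean on these libraries where they do the work, as an engineer would, in place of code of your own. Each camera call takes 0.05 s, during which the arm holds its last target. There are 200 camera calls.

## Working session

There is one attempt and no reset: what is moved stays moved. The work goes in short steps, Python scripts to look and compute and a tool call to move; the robot and the scene stay as the last step left them, time stands still between calls to the robot, and variables do not carry over. Pictures are saved under pics/ and viewed, at most 14 in all, crops included, and the job is handed in when it is done.

Besides the shell and the picture viewer there is one more tool, called after "Request:" as name(argument=value, ...), one argument or row to a line, values as JSON. jog_arm: Moves the arm, as the interface text tells. Its arguments: {"type":"object","properties":{"motion":{"type":"array"},"squeeze":{"type":"number"}},"required":["motion"]}

```bash
ls; mkdir -p pics; python3 - <<'E'
from station import ctrl
import cv2
for n in("scene","top"):
    cv2.imwrite(f"pics/{n}0.png",cv2.cvtColor(ctrl.camera(n),cv2.COLOR_RGB2BGR)); print(n,ctrl.camera_model(n))
o=ctrl.get_obs(); print(o, ctrl.pinch_z)
E
```

```text
pics
scene {'intrinsics': array([[432.88987355,   0.        , 279.22527389],
       [  0.        , 432.88987355, 208.33237673],
       [  0.        ,   0.        ,   1.        ]]), 'k1': -0.0467033227841575, 'rvec': array([ 1.16762268, -2.43781472,  0.85980943]), 'tvec': array([0.41654994, 0.32576507, 0.73205495])}
top {'intrinsics': array([[513.23786518,   0.        , 290.68956746],
       [  0.        , 513.23786518, 201.20400083],
       [  0.        ,   0.        ,   1.        ]]), 'k1': 0.032524579041896644, 'rvec': array([ 2.17939044, -2.0314308 ,  0.21446254]), 'tvec': array([0.07150693, 0.55469094, 0.81855697])}
{'time_s': 0.1, 'qpos': array([-1.24260433e+00,  3.00426249e-01,  1.52149250e+00, -1.10316233e-05,
        1.32070309e+00, -6.65857167e-02]), 'joint_vel': array([-0.0011719 , -0.00314025, -0.00149438,  0.00122377, -0.0006628 ,
        0.00011372]), 'tau': array([ 1.27594367e-04, -5.32649338e+01, -3.53288341e+01,  7.09357532e-02,
        2.35033332e-02, -4.74341743e-05]), 'ee_pos': array([ 0.21146045, -0.50747974,  0.2049484 ]), 'eef_rot': array([-3.14056504e+00, -5.78164947e-05,  3.94780423e-01]), 'force': array([ 0.27088066, -0.34783829,  0.20712595]), 'moment': array([0.00268345, 0.01028111, 0.02803089]), 'grip_force': 0.0, 'grip_width': 0.09376677233268119} 0.0188
```

View pics/scene0.png

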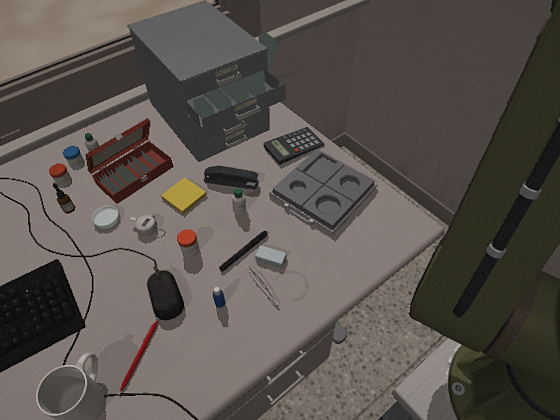

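View pics/top0.png

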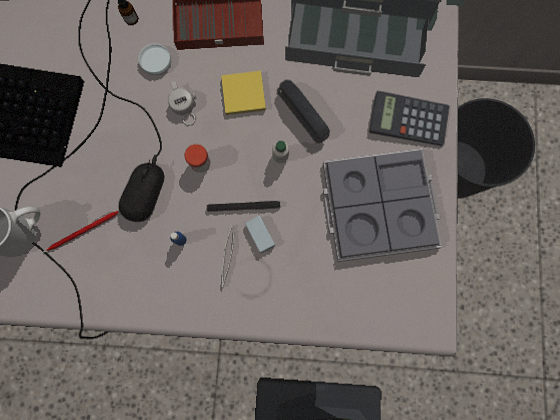

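The top view shows the slim bottle at about (178,238), jar (196,156), white bottle (280,150) and box (259,234). The tray wells are narrow (354,182), oblong (403,176), wide (361,229) and middle (412,223). Next I'll enlarge both areas.

```bash
cat > h.py <<'E'
import numpy as np, cv2
from station import ctrl
def cam(n):
    m=ctrl.camera_model(n); return m['intrinsics'],np.array([m['k1'],0,0,0,0.]),cv2.Rodrigues(m['rvec'])[0],m['tvec']
def ray(n,uv):
    K,d,R,t=cam(n); p=cv2.undistortPoints(np.array([[uv]],float),K,d)[0,0]
    return -R.T@t, R.T@np.array([p[0],p[1],1])
def at(n,uv,z):
    c,d=ray(n,uv); return c+d*(z-c[2])/d[2]
def proj(n,P):
    K,d,R,t=cam(n); return cv2.projectPoints(np.array(P,float).reshape(-1,1,3),cv2.Rodrigues(R)[0],t,K,d)[0][:,0]
E
python3 - <<'E'
import cv2
im=cv2.imread("pics/top0.png")
def crop(f,x0,y0,w,h,s,src=im):
    c=cv2.resize(src[y0:y0+h,x0:x0+w],None,fx=s,fy=s,interpolation=cv2.INTER_CUBIC)
    c=cv2.convertScaleAbs(c,alpha=1.5)
    for k in range(0,w,10): cv2.putText(c,str(x0+k),(k*s,8),0,.3,(0,255,255),1); cv2.line(c,(k*s,10),(k*s,14),(0,255,255),1)
    for k in range(10,h,10): cv2.putText(c,str(y0+k),(0,k*s+4),0,.3,(0,255,255),1)
    cv2.imwrite(f,c)
crop("pics/c1.png",315,140,130,125,6 if 0 else 4)
crop("pics/c2.png",155,130,150,130,5 if 0 else 4)
s=cv2.imread("pics/scene0.png")
crop("pics/c3.png",165,140,220,180,3,s)
E
```

```text
(no output)
```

View pics/c1.png

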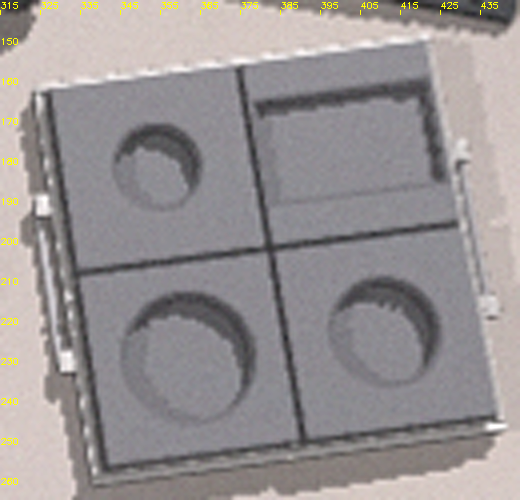

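View pics/c2.png

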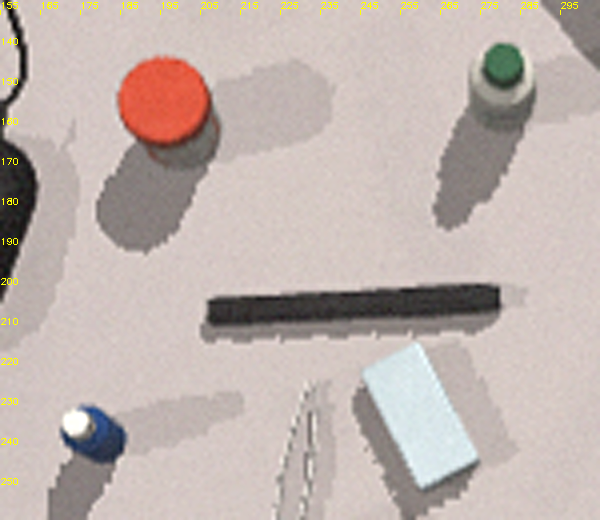

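View pics/c3.png

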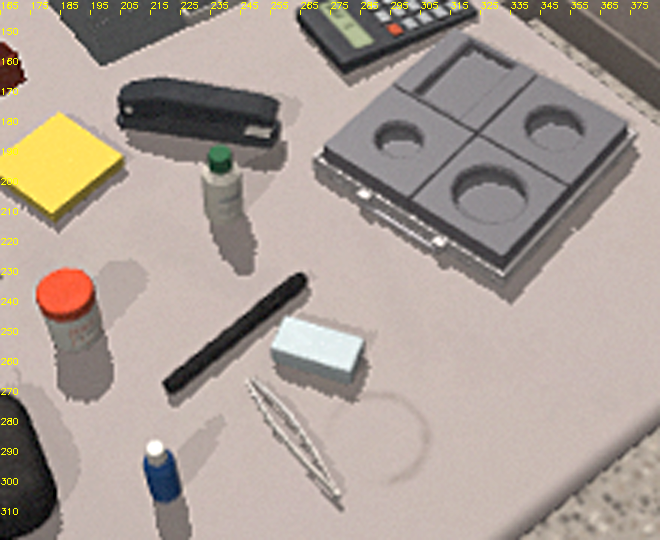

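The crops are clear. I'll read features off them and convert them to positions.

```bash
python3 - <<'E'
from h import *
T=lambda x,y,b:(x/4+b[0]-.4,y/4+b[1]-.4)
A=(315,140);B=(155,130)
np.set_printoptions(precision=4,suppress=True)
for n,p in dict(nar=(157.5,167),wide=(188.5,358),med=(384,331.5),cross=(270,247),TL=(48,92),TR=(428,40),BR=(497,416),BL=(104,468),o1=(254,103),o2=(428,78),o3=(446,185),o4=(273,203)).items(): print(n,at('top',T(*p,A),.028)[:2])
c=[at('top',T(*p,A),.028)[:2] for p in((48,92),(428,40),(497,416),(104,468))]
m=np.mean(c,0);print('mid',m,[np.linalg.norm(c[i]-c[i-1]) for i in range(4)])
for n,(p,z) in dict(jar=((165,99),.051),mnt=((504,62),.068),oil=((76,422),.057)).items(): print(n,at('top',T(*p,B),z)[:2])
b=[at('top',T(*p,B),.018)[:2] for p in((362,373),(417,342),(478,458),(422,489))]
print('box',np.mean(b,0),[np.linalg.norm(b[i]-b[i-1]) for i in range(4)],b[2]-b[1],b[3]-b[0])
S=lambda x,y:(x/3+165-.3,y/3+140-.3)
for n,(p,z) in dict(jar=((66,290),.051),mnt=((219,152),.068),oil=((154,446),.057),cross=((477,133),.028),nar=((399,139),.028),wide=((490,193),.028),med=((555,127),.028)).items(): print('S',n,at('scene',S(*p),z)[:2])
print('S body ends', [ (k,at('scene',S(*p),z)[:2]) for k,p,z in (('mntshoulder',(222,174),.05),)])
E
```

```text
nar [0.5989 0.0006]
wide [ 0.5138 -0.0167]
med [ 0.5316 -0.1015]
cross [ 0.5659 -0.0505]
TL [0.6302 0.0513]
TR [ 0.6665 -0.1183]
BR [ 0.4979 -0.1509]
BL [0.4632 0.0178]
o1 [ 0.6315 -0.0412]
o2 [ 0.6486 -0.1186]
o3 [ 0.5996 -0.1274]
o4 [ 0.586  -0.0512]
mid [ 0.5644 -0.05  ] [np.float64(0.17038109262885334), np.float64(0.1733683415293422), np.float64(0.17171130972563847), np.float64(0.1721926991366875)]
jar [0.6222 0.2825]
mnt [0.6442 0.1345]
oil [0.4765 0.3031]
box [0.4952 0.1618] [np.float64(0.05828404538447323), np.float64(0.027946772561790942), np.float64(0.058696118997477016), np.float64(0.027987310495723807)] [-0.0498 -0.0311] [-0.0495 -0.0308]
S jar [0.6219 0.2819]
S mnt [0.646  0.1338]
S oil [0.4785 0.3023]
S cross [ 0.5659 -0.0518]
S nar [ 0.5996 -0.0006]
S wide [ 0.5145 -0.0183]
S med [ 0.532  -0.1035]
S body ends [('mntshoulder', array([0.6409, 0.1366]))]
```

Both cameras agree to within 2 mm, and the tray spacing of 87 mm and the box size check out. First I'll go to the box (target yaw 0.558).

Request:
jog_arm(
  motion=[
    [0,0,0,0,0,-0.08,0.1],
    [0,0,0,0,0,-0.08,0.1],
  ],
  squeeze=20,
)

```text
time_s: 0.3
ee_pos: [0.2115, -0.5075, 0.2051]
eef_rot: [-3.141, -0.0, 0.558]
force: [-0.4, -0.1, 0.6]
grip_width: 0.0812
grip_force: 0.0
```

Request:
jog_arm(
  motion=[
    [0.039,-0.028,0,0,0,0,0.1],
    [0.039,-0.028,0,0,0,0,0.1],
    [0.039,-0.028,0,0,0,0,0.1],
    [0.039,-0.028,0,0,0,0,0.1],
    [0.039,-0.028,0,0,0,0,0.1],
  ],
)

```text
time_s: 0.8
ee_pos: [0.3037, -0.2841, 0.2053]
eef_rot: [-3.141, -0.0, 0.554]
force: [1.7, -0.3, 0.9]
grip_width: 0.0523
grip_force: 0.0
```

Request:
jog_arm(
  motion=[
    [0.039,-0.028,0,0,0,0,0.1],
    [0.039,-0.028,0,0,0,0,0.1],
    [0.039,-0.028,0,0,0,0,0.1],
    [0.039,-0.028,0,0,0,0,0.1],
    [0.039,-0.028,0,0,0,0,0.1],
  ],
)

```text
time_s: 1.3
ee_pos: [0.3958, -0.0623, 0.2055]
eef_rot: [3.141, -0.0, 0.555]
force: [0.7, -0.5, -0.3]
grip_width: 0.0517
grip_force: 0.0
```

Motion tracks the commands well. I'll add a helper that turns a world target into tool-axis shifts.

```bash
cat > go.py <<'E'
import sys,numpy as np
from station import ctrl
from scipy.spatial.transform import Rotation as R
o=ctrl.get_obs(); r=R.from_euler('xyz',o['eef_rot']); x,y,z=map(float,sys.argv[1:4])
print('t',round(o['time_s'],1),'tool shift',np.round(r.inv().apply(np.array([x,y,z])-o['ee_pos']),4),'yaw',np.round(o['eef_rot'],4))
E
python3 go.py .4952 .1618 .08
```

```text
t 1.3 tool shift [ 0.2025 -0.1381  0.1255] yaw [ 3.1414e+00 -2.0000e-04  5.5470e-01]
```

Request:
jog_arm(
  motion=[
    [0.04,-0.028,0,0,0,0,0.1],
    [0.04,-0.028,0,0,0,0,0.1],
    [0.04,-0.028,0.02,0,0,0,0.1],
    [0.04,-0.028,0.03,0,0,0,0.1],
    [0.04,-0.026,0.03,0,0,0,0.1],
  ],
)

```text
time_s: 1.8
ee_pos: [0.4874, 0.1475, 0.1328]
eef_rot: [3.141, -0.001, 0.555]
force: [0.9, -1.4, 1.3]
grip_width: 0.0515
grip_force: 0.0
```

Request:
jog_arm(
  motion=[
    [0.0,0,0.045,0,0,0,0.1],
    [0,0,0,0,0,0,0.1],
  ],
)

```text
time_s: 2.0
ee_pos: [0.4841, 0.1456, 0.0837]
eef_rot: [-3.138, 0.009, 0.556]
force: [-0.3, -0.7, 0.9]
grip_width: 0.0517
grip_force: 0.0
```

```bash
python3 go.py .4952 .1618 .0115
```

```text
t 2.0 tool shift [ 0.0187 -0.0077  0.0721] yaw [-3.1385  0.0091  0.5564]
```

Request:
jog_arm(
  motion=[
    [0.0187,-0.0077,0.03,0,0,0,0.1],
    [0,0,0,0,0,0,0.1],
    [0,0,0,0,0,0,0.1],
  ],
)

```text
time_s: 2.3
ee_pos: [0.4992, 0.1614, 0.0602]
eef_rot: [3.141, -0.0, 0.554]
force: [-0.3, -0.9, 0.3]
grip_width: 0.0513
grip_force: 0.0
```

```bash
python3 go.py .4952 .1618 .0115
```

```text
t 2.3 tool shift [-0.0032 -0.0025  0.0487] yaw [ 3.1414e+00 -3.0000e-04  5.5450e-01]
```

Request:
jog_arm(
  motion=[
    [-0.0032,-0.0025,0.025,0,0,0,0.1],
    [0,0,0.0235,0,0,0,0.1],
    [0,0,0,0,0,0,0.1],
    [0,0,0,0,0,0,0.1],
  ],
)

```text
time_s: 2.7
ee_pos: [0.4956, 0.162, 0.0122]
eef_rot: [3.141, -0.002, 0.554]
force: [0.5, -0.8, 0.3]
grip_width: 0.0521
grip_force: 0.0
```

Request:
jog_arm(
  motion=[
    [0,0,0,0,0,0,-0.3],
    [0,0,0,0,0,0,-0.6],
    [0,0,0,0,0,0,-0.8],
    [0,0,0,0,0,0,-0.8],
    [0,0,0,0,0,0,-0.8],
  ],
)

```text
time_s: 3.2
ee_pos: [0.4953, 0.1623, 0.011]
eef_rot: [3.141, -0.001, 0.555]
force: [-1.1, -1.1, 7.3]
grip_width: 0.0297
grip_force: 20.0
```

The box is gripped (29.7 mm). Lift and turn by +1.225 rad.

Request:
jog_arm(
  motion=[
    [0,0,-0.02,0,0,0,-0.8],
    [0,0,-0.03,0,0,0,-0.8],
    [0,0,-0.03,0,0,0,-0.8],
    [0,0,-0.02,0,0,-0.1,-0.8],
    [0,0,0,0,0,-0.125,-0.8],
  ],
)

```text
time_s: 3.7
ee_pos: [0.4961, 0.1627, 0.1133]
eef_rot: [3.139, -0.004, 0.784]
force: [-0.1, -0.2, -0.5]
grip_width: 0.03
grip_force: 20.0
```

Request:
jog_arm(
  motion=[
    [0,0,0,0,0,-0.125,-0.8],
    [0,0,0,0,0,-0.125,-0.8],
    [0,0,0,0,0,-0.125,-0.8],
    [0,0,0,0,0,-0.125,-0.8],
    [0,0,0,0,0,-0.125,-0.8],
  ],
)

```text
time_s: 4.2
ee_pos: [0.4948, 0.1623, 0.1103]
eef_rot: [-3.141, 0.0, 1.41]
force: [-0.2, 0.4, -0.1]
grip_width: 0.0299
grip_force: 20.0
```

Request:
jog_arm(
  motion=[
    [0,0,0,0,0,-0.125,-0.8],
    [0,0,0,0,0,-0.125,-0.8],
    [0,0,0,0,0,-0.125,-0.8],
    [0,0,0,0,0,0,-0.8],
    [0,0,0,0,0,0,-0.8],
  ],
)

```text
time_s: 4.7
ee_pos: [0.4949, 0.1623, 0.1103]
eef_rot: [-3.142, 0.0, 1.776]
force: [-0.2, 0.0, -0.3]
grip_width: 0.0297
grip_force: 20.0
```

```bash
python3 go.py .617 -.085 .09
```

```text
t 4.7 tool shift [-0.267   0.0691  0.0203] yaw [-3.1416  0.      1.7761]
```

Request:
jog_arm(
  motion=[
    [-0.02,0.006,0,0,0,0,-0.8],
    [-0.03,0.008,0,0,0,0,-0.8],
    [-0.035,0.009,0,0,0,0,-0.8],
    [-0.035,0.009,0,0,0,0,-0.8],
    [-0.035,0.009,0,0,0,0,-0.8],
  ],
)

```text
time_s: 5.2
ee_pos: [0.5677, 0.0179, 0.1103]
eef_rot: [3.141, -0.0, 1.776]
force: [0.6, 0.4, -0.0]
grip_width: 0.0294
grip_force: 20.0
```

Request:
jog_arm(
  motion=[
    [-0.035,0.009,0,0,0,0,-0.8],
    [-0.035,0.009,0,0,0,0,-0.8],
    [-0.03,0.008,0,0,0,0,-0.8],
    [-0.012,0.002,0.02,0,0,0,-0.8],
    [0,0,0,0,0,0,-0.8],
  ],
)

```text
time_s: 5.7
ee_pos: [0.6168, -0.0858, 0.0877]
eef_rot: [-3.138, -0.001, 1.775]
force: [-0.1, 0.3, -0.7]
grip_width: 0.0295
grip_force: 20.0
```

```bash
python3 - <<'E'
from station import ctrl
import cv2
cv2.imwrite("pics/top1.png",cv2.cvtColor(cv2.resize(ctrl.camera("top")[110:290,270:470],None,fx=3,fy=3),cv2.COLOR_RGB2BGR))
E
python3 go.py .617 -.085 .0315
```

```text
t 5.8 tool shift [-0.0004  0.      0.0575] yaw [-3.1391e+00 -1.2000e-03  1.7765e+00]
```

View pics/top1.png

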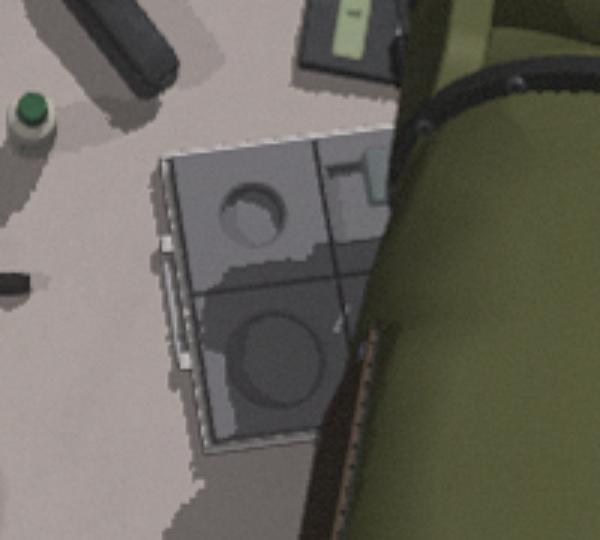

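The arm hides most of the tray, but the box end at crop (375,175) sits over the pocket as planned. Lower gently.

Request:
jog_arm(
  motion=[
    [0,0,0.018,0,0,0,-0.8],
    [0,0,0.018,0,0,0,-0.8],
    [0,0,0.014,0,0,0,-0.8],
    [0,0,0.003,0,0,0,-0.8],
    [0,0,0,0,0,0,-0.8],
  ],
)

```text
time_s: 6.25
ee_pos: [0.6178, -0.0841, 0.0375]
eef_rot: [-3.141, -0.0, 1.78]
force: [0.4, -0.1, -1.0]
grip_width: 0.0299
grip_force: 20.0
```

Request:
jog_arm(
  motion=[
    [0,0,0.002,0,0,0,-0.8],
    [0,0,0.001,0,0,0,-0.8],
    [0,0,0.001,0,0,0,-0.8],
    [0,0,0,0,0,0,-0.8],
  ],
)

```text
time_s: 6.65
ee_pos: [0.6178, -0.0846, 0.0333]
eef_rot: [3.141, 0.0, 1.78]
force: [0.3, 0.7, 0.4]
grip_width: 0.03
grip_force: 20.0
```

Request:
jog_arm(
  motion=[
    [0,0,0.001,0,0,0,-0.8],
    [0,0,0.0005,0,0,0,-0.8],
    [0,0,0,0,0,0,-0.8],
    [0,0,0,0,0,0,-0.8],
  ],
)

```text
time_s: 7.05
ee_pos: [0.6178, -0.0846, 0.0317]
eef_rot: [-3.142, -0.0, 1.78]
force: [0.1, -0.4, -0.7]
grip_width: 0.0296
grip_force: 20.0
```

Request:
jog_arm(
  motion=[
    [0,0,0.0008,0,0,0,-0.8],
    [0,0,0,0,0,0,-0.8],
  ],
)

```text
time_s: 7.25
ee_pos: [0.6179, -0.0846, 0.031]
eef_rot: [3.141, 0.0, 1.78]
force: [-1.1, 0.7, 1.3]
grip_width: 0.0299
grip_force: 20.0
```

Within about half a millimetre of the floor. Touch, then release.

Request:
jog_arm(
  motion=[
    [0,0,0.0005,0,0,0,-0.8],
    [0,0,0,0,0,0,-0.8],
  ],
)

```text
time_s: 7.45
ee_pos: [0.6179, -0.0846, 0.031]
eef_rot: [3.141, 0.0, 1.78]
force: [-3.5, 1.2, 6.9]
grip_width: 0.0295
grip_force: 20.0
```

Request:
jog_arm(
  motion=[
    [0,0,0,0,0,0,-0.2],
    [0,0,0,0,0,0,-0.05],
    [0,0,0,0,0,0,0.05],
    [0,0,0,0,0,0,0.05],
    [0,0,-0.02,0,0,0,0.05],
  ],
)

```text
time_s: 7.95
ee_pos: [0.6164, -0.0843, 0.0481]
eef_rot: [-3.137, -0.002, 1.78]
force: [-1.2, 0.2, 0.3]
grip_width: 0.0492
grip_force: 0.0
```

Request:
jog_arm(
  motion=[
    [0,0,-0.03,0,0,0,0.05],
    [0,0,-0.03,0,0,0,0.05],
    [0,0,-0.03,0,0,0,0.05],
    [0,0,0,0,0,0,0.05],
    [0,0,0,0,0,0,0.05],
  ],
)

```text
time_s: 8.45
ee_pos: [0.6178, -0.0846, 0.1404]
eef_rot: [3.141, 0.0, 1.78]
force: [0.7, -0.7, -0.7]
grip_width: 0.0492
grip_force: 0.0
```

```bash
python3 go.py .4775 .3027 .016
```

```text
t 8.4 tool shift [ 0.408  -0.057   0.1243] yaw [3.1410e+00 2.0000e-04 1.7798e+00]
```

Request:
jog_arm(
  motion=[
    [0.045,-0.006,0,0,0,0,0.05],
    [0.045,-0.006,0,0,0,0,0.05],
    [0.045,-0.006,0,0,0,0,0.05],
    [0.045,-0.006,0,0,0,0,0.05],
    [0.045,-0.006,0,0,0,0,0.05],
  ],
)

```text
time_s: 8.95
ee_pos: [0.5403, 0.1307, 0.1389]
eef_rot: [-3.139, -0.0, 1.78]
force: [0.5, 0.7, -1.0]
grip_width: 0.0491
grip_force: 0.0
```

Request:
jog_arm(
  motion=[
    [0.045,-0.006,0,0,0,0,0.05],
    [0.045,-0.006,0,0,0,0,0.05],
    [0.045,-0.006,0,0,0,0,0.05],
    [0.045,-0.006,0.02,0,0,0,0.05],
    [0,0,0.02,0,0,0,0.05],
  ],
)

```text
time_s: 9.45
ee_pos: [0.4785, 0.3043, 0.0987]
eef_rot: [-3.141, -0.0, 1.784]
force: [0.3, -0.8, -0.8]
grip_width: 0.0489
grip_force: 0.0
```

Request:
jog_arm(
  motion=[
    [0,0,0,0,0,0,0.05],
    [0,0,0,0,0,0,0.05],
  ],
)

```text
time_s: 9.65
ee_pos: [0.4808, 0.2999, 0.0999]
eef_rot: [-3.14, 0.001, 1.779]
force: [0.4, 0.4, 0.7]
grip_width: 0.0492
grip_force: 0.0
```

```bash
python3 go.py .4775 .3027 .016
```

```text
t 9.7 tool shift [ 0.0035 -0.0025  0.0839] yaw [-3.1399e+00  6.0000e-04  1.7795e+00]
```

Request:
jog_arm(
  motion=[
    [0.0035,-0.0025,0.02,0,0,0,0.05],
    [0,0,0.022,0,0,0,0.05],
    [0,0,0.022,0,0,0,0.05],
    [0,0,0.02,0,0,0,0.05],
    [0,0,0,0,0,0,0.05],
  ],
)

```text
time_s: 10.15
ee_pos: [0.4774, 0.3019, 0.015]
eef_rot: [-3.139, 0.001, 1.778]
force: [0.4, 0.4, -0.3]
grip_width: 0.0492
grip_force: 0.0
```

Request:
jog_arm(
  motion=[
    [0,0,0,0,0,0,-0.2],
    [0,0,0,0,0,0,-0.4],
    [0,0,0,0,0,0,-0.6],
    [0,0,0,0,0,0,-0.9],
    [0,0,0,0,0,0,-0.9],
  ],
)

```text
time_s: 10.65
ee_pos: [0.4782, 0.3035, 0.0172]
eef_rot: [3.14, -0.0, 1.78]
force: [0.0, -1.0, 5.7]
grip_width: 0.0198
grip_force: 20.0
```

Request:
jog_arm(
  motion=[
    [0,0,0,0,0,0,-0.9],
    [0,0,0,0,0,0,-0.9],
    [0,0,0,0,0,0,-0.9],
  ],
)

```text
time_s: 10.95
ee_pos: [0.4781, 0.3035, 0.0171]
eef_rot: [3.141, -0.0, 1.78]
force: [-0.5, -1.4, 6.5]
grip_width: 0.0195
grip_force: 20.0
```

The width reads 19.5 mm, not the expected 21 mm. I'll lift a little and look.

Request:
jog_arm(
  motion=[
    [0,0,-0.015,0,0,0,-0.9],
    [0,0,-0.025,0,0,0,-0.9],
    [0,0,-0.025,0,0,0,-0.9],
    [0,0,0,0,0,0,-0.9],
    [0,0,0,0,0,0,-0.9],
  ],
)

```text
time_s: 11.45
ee_pos: [0.4778, 0.3034, 0.082]
eef_rot: [3.141, -0.0, 1.78]
force: [0.4, 0.4, -0.2]
grip_width: 0.0201
grip_force: 19.9
```

```bash
python3 - <<'E'
from station import ctrl
from h import proj
import cv2,numpy as np
o=ctrl.get_obs();print(proj("scene",[o['ee_pos']]))
im=cv2.cvtColor(ctrl.camera("scene"),cv2.COLOR_RGB2BGR)
a=cv2.resize(im[200:330,140:280],None,fx=4,fy=4,interpolation=2)
im2=cv2.cvtColor(ctrl.camera("top"),cv2.COLOR_RGB2BGR)
cv2.imwrite("pics/s2.png",a); cv2.imwrite("pics/top2.png",im2)
E
```

```text
[[214.02789277 282.30940751]]
```

View pics/s2.png

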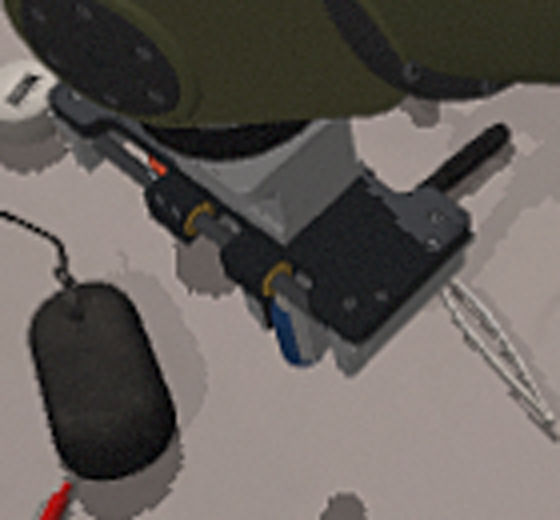

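The slim bottle hangs upright between the fingers, its foot at about scene (214,290), as expected. Now I'll check the box in the top view.

```bash
python3 - <<'E'
import cv2
im=cv2.imread("pics/top2.png"); cv2.imwrite("pics/c4.png",cv2.resize(im[140:265,315:445],None,fx=4,fy=4,interpolation=2))
E
python3 go.py .5992 0 .1
```

```text
t 11.6 tool shift [-0.3218  0.0563 -0.0193] yaw [-3.1403e+00  4.0000e-04  1.7798e+00]
```

View pics/c4.png

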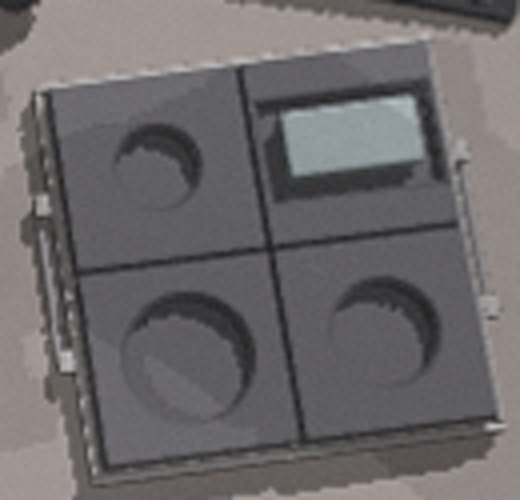

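The box lies flat, centred and aligned in its pocket (crop 280–425, 97–177). Next, carry the slim bottle over.

Request:
jog_arm(
  motion=[
    [-0.015,0.003,-0.01,0,0,0,-0.9],
    [-0.03,0.005,-0.01,0,0,0,-0.9],
    [-0.035,0.006,0,0,0,0,-0.9],
    [-0.035,0.006,0,0,0,0,-0.9],
    [-0.035,0.006,0,0,0,0,-0.9],
  ],
)

```text
time_s: 12.05
ee_pos: [0.5348, 0.1597, 0.1016]
eef_rot: [-3.141, 0.0, 1.78]
force: [0.3, -0.3, -1.1]
grip_width: 0.0201
grip_force: 19.9
```

Request:
jog_arm(
  motion=[
    [-0.035,0.006,0,0,0,0,-0.9],
    [-0.035,0.006,0,0,0,0,-0.9],
    [-0.035,0.006,0,0,0,0,-0.9],
    [-0.035,0.006,0,0,0,0,-0.9],
    [-0.02,0.004,0,0,0,0,-0.9],
  ],
)

```text
time_s: 12.55
ee_pos: [0.5953, 0.0078, 0.1014]
eef_rot: [-3.141, 0.0, 1.778]
force: [-0.8, 0.6, -0.6]
grip_width: 0.02
grip_force: 19.9
```

Request:
jog_arm(
  motion=[
    [-0.01,0.002,0,0,0,0,-0.9],
    [0,0,0,0,0,0,-0.9],
    [0,0,0,0,0,0,-0.9],
  ],
)

```text
time_s: 12.85
ee_pos: [0.5986, 0.0024, 0.1013]
eef_rot: [-3.141, -0.0, 1.78]
force: [0.2, -0.6, 0.6]
grip_width: 0.0198
grip_force: 19.9
```

```bash
python3 go.py .5992 0 .0331
```

```text
t 12.8 tool shift [-0.0024  0.0001  0.0682] yaw [-3.1411e+00 -3.0000e-04  1.7800e+00]
```

Request:
jog_arm(
  motion=[
    [-0.0024,0,0.02,0,0,0,-0.9],
    [0,0,0.02,0,0,0,-0.9],
    [0,0,0.015,0,0,0,-0.9],
    [0,0,0.008,0,0,0,-0.9],
    [0,0,0,0,0,0,-0.9],
  ],
)

```text
time_s: 13.35
ee_pos: [0.599, 0.0001, 0.0376]
eef_rot: [-3.14, -0.0, 1.78]
force: [0.7, 0.2, -0.5]
grip_width: 0.0204
grip_force: 19.9
```

Request:
jog_arm(
  motion=[
    [0,0,0.002,0,0,0,-0.9],
    [0,0,0.0015,0,0,0,-0.9],
    [0,0,0,0,0,0,-0.9],
    [0,0,0,0,0,0,-0.9],
  ],
)

```text
time_s: 13.75
ee_pos: [0.5996, -0.0005, 0.0353]
eef_rot: [3.141, 0.0, 1.78]
force: [0.8, 0.0, 0.1]
grip_width: 0.0195
grip_force: 19.9
```

Request:
jog_arm(
  motion=[
    [0,0,0.001,0,0,0,-0.9],
    [0,0,0,0,0,0,-0.9],
    [0,0,0,0,0,0,-0.9],
  ],
)

```text
time_s: 14.05
ee_pos: [0.5995, -0.0005, 0.0339]
eef_rot: [3.142, -0.0, 1.78]
force: [0.1, -0.1, -1.2]
grip_width: 0.0197
grip_force: 19.9
```

Request:
jog_arm(
  motion=[
    [0,0,0.0007,0,0,0,-0.9],
    [0,0,0,0,0,0,-0.9],
    [0,0,0,0,0,0,-0.9],
  ],
)

```text
time_s: 14.35
ee_pos: [0.5995, -0.0004, 0.0332]
eef_rot: [3.141, 0.0, 1.78]
force: [0.5, 0.3, 0.9]
grip_width: 0.0199
grip_force: 19.9
```

Request:
jog_arm(
  motion=[
    [0,0,0.0005,0,0,0,-0.9],
    [0,0,0,0,0,0,-0.9],
    [0,0,0,0,0,0,-0.9],
  ],
)

```text
time_s: 14.65
ee_pos: [0.5995, -0.0005, 0.0331]
eef_rot: [3.141, 0.0, 1.78]
force: [-2.6, -0.0, 5.2]
grip_width: 0.0202
grip_force: 20.0
```

Contact at 5 N. Release and go up.

Request:
jog_arm(
  motion=[
    [0,0,0,0,0,0,-0.5],
    [0,0,0,0,0,0,-0.3],
    [0,0,0,0,0,0,-0.1],
    [0,0,0,0,0,0,0],
    [0,0,-0.02,0,0,0,0],
  ],
)

```text
time_s: 15.15
ee_pos: [0.5981, -0.0004, 0.0506]
eef_rot: [-3.137, -0.001, 1.78]
force: [0.0, 0.1, -0.2]
grip_width: 0.0466
grip_force: 0.0
```

Request:
jog_arm(
  motion=[
    [0,0,-0.03,0,0,0,0],
    [0,0,-0.03,0,0,0,0.1],
    [0,0,-0.03,0,0,0,0.28],
    [0,0,0,0,0,0,0.28],
    [0,0,0,0,0,0,0.28],
  ],
)

```text
time_s: 15.65
ee_pos: [0.5995, -0.0004, 0.1427]
eef_rot: [3.141, 0.0, 1.78]
force: [-0.2, -0.3, -0.9]
grip_width: 0.06
grip_force: 0.0
```

```bash
python3 go.py .6435 .1350 .017
```

```text
t 15.7 tool shift [0.1234 0.0711 0.1257] yaw [3.1410e+00 2.0000e-04 1.7798e+00]
```

Request:
jog_arm(
  motion=[
    [0.031,0.018,0,0,0,0,0.28],
    [0.031,0.018,0,0,0,0,0.28],
    [0.031,0.018,0,0,0,0,0.28],
    [0.03,0.017,0,0,0,0,0.28],
    [0,0,0,0,0,0,0.28],
  ],
)

```text
time_s: 16.15
ee_pos: [0.6431, 0.1382, 0.1404]
eef_rot: [-3.139, -0.001, 1.783]
force: [-0.1, -0.3, -1.3]
grip_width: 0.0603
grip_force: 0.0
```

Request:
jog_arm(
  motion=[
    [0,0,0.025,0,0,0,0.28],
    [0,0,0,0,0,0,0.28],
    [0,0,0,0,0,0,0.28],
  ],
)

```text
time_s: 16.45
ee_pos: [0.6429, 0.134, 0.1169]
eef_rot: [-3.139, -0.0, 1.779]
force: [0.3, -0.2, 0.4]
grip_width: 0.0603
grip_force: 0.0
```

```bash
python3 go.py .6435 .1350 .017
```

```text
t 16.4 tool shift [0.0008 0.001  0.0999] yaw [-3.1394e+00 -1.0000e-04  1.7793e+00]
```

Request:
jog_arm(
  motion=[
    [0.0008,0.001,0.025,0,0,0,0.28],
    [0,0,0.025,0,0,0,0.28],
    [0,0,0.025,0,0,0,0.28],
    [0,0,0.022,0,0,0,0.28],
    [0,0,0,0,0,0,0.28],
  ],
)

```text
time_s: 16.95
ee_pos: [0.643, 0.1349, 0.0185]
eef_rot: [-3.137, -0.0, 1.779]
force: [-0.2, -0.3, 0.1]
grip_width: 0.0602
grip_force: 0.0
```

Request:
jog_arm(
  motion=[
    [0,0,0,0,0,0,0.1],
    [0,0,0,0,0,0,-0.1],
    [0,0,0,0,0,0,-0.25],
    [0,0,0,0,0,0,-0.4],
    [0,0,0,0,0,0,-0.8],
  ],
)

```text
time_s: 17.45
ee_pos: [0.6446, 0.1356, 0.0216]
eef_rot: [3.14, 0.0, 1.78]
force: [-1.1, -0.8, 4.4]
grip_width: 0.0291
grip_force: 19.8
```

Request:
jog_arm(
  motion=[
    [0,0,0,0,0,0,-0.8],
    [0,0,0,0,0,0,-0.8],
  ],
)

```text
time_s: 17.65
ee_pos: [0.6446, 0.1356, 0.0216]
eef_rot: [3.14, 0.0, 1.78]
force: [-0.8, -1.0, 6.1]
grip_width: 0.0293
grip_force: 19.8
```

Request:
jog_arm(
  motion=[
    [0,0,-0.015,0,0,0,-0.8],
    [0,0,-0.03,0,0,0,-0.8],
    [0,0,-0.035,0,0,0,-0.8],
    [0,0,-0.03,0,0,0,-0.8],
    [0,0,0,0,0,0,-0.8],
  ],
)

```text
time_s: 18.15
ee_pos: [0.6459, 0.136, 0.1365]
eef_rot: [3.134, 0.0, 1.78]
force: [0.9, -0.7, 0.2]
grip_width: 0.0289
grip_force: 19.8
```

Request:
jog_arm(
  motion=[
    [0,0,0,0,0,0,-0.8],
  ],
)

```text
time_s: 18.25
ee_pos: [0.6442, 0.1356, 0.1315]
eef_rot: [3.141, -0.0, 1.78]
force: [0.3, -0.6, -0.4]
grip_width: 0.0289
grip_force: 19.8
```

```bash
python3 go.py .532 -.1025 .0376
```

```text
t 18.2 tool shift [-0.2097 -0.1593  0.0937] yaw [ 3.1406 -0.      1.7798]
```

Request:
jog_arm(
  motion=[
    [-0.015,-0.011,0,0,0,0,-0.8],
    [-0.025,-0.019,0,0,0,0,-0.8],
    [-0.027,-0.021,0,0,0,0,-0.8],
    [-0.027,-0.021,0,0,0,0,-0.8],
    [-0.027,-0.021,0,0,0,0,-0.8],
  ],
)

```text
time_s: 18.75
ee_pos: [0.5768, -0.0031, 0.1294]
eef_rot: [-3.139, -0.001, 1.78]
force: [0.6, 1.2, -0.6]
grip_width: 0.0292
grip_force: 19.8
```

Request:
jog_arm(
  motion=[
    [-0.027,-0.021,0,0,0,0,-0.8],
    [-0.027,-0.021,0,0,0,0,-0.8],
    [-0.022,-0.016,0,0,0,0,-0.8],
    [-0.012,-0.008,0,0,0,0,-0.8],
    [0,0,0,0,0,0,-0.8],
  ],
)

```text
time_s: 19.25
ee_pos: [0.5314, -0.1028, 0.1301]
eef_rot: [-3.14, -0.001, 1.778]
force: [0.7, 0.4, 0.1]
grip_width: 0.0289
grip_force: 19.8
```

Request:
jog_arm(
  motion=[
    [0,0,0,0,0,0,-0.8],
  ],
)

```text
time_s: 19.35
ee_pos: [0.5322, -0.1012, 0.1303]
eef_rot: [-3.141, -0.0, 1.78]
force: [-0.1, 0.2, -0.6]
grip_width: 0.0291
grip_force: 19.8
```

```bash
python3 go.py .532 -.1025 .0376
```

```text
t 19.4 tool shift [-0.0013 -0.0004  0.0927] yaw [-3.1411e+00 -5.0000e-04  1.7797e+00]
```

Request:
jog_arm(
  motion=[
    [-0.0013,0,0.02,0,0,0,-0.8],
    [0,0,0.025,0,0,0,-0.8],
    [0,0,0.025,0,0,0,-0.8],
    [0,0,0.015,0,0,0,-0.8],
    [0,0,0.003,0,0,0,-0.8],
  ],
)

```text
time_s: 19.85
ee_pos: [0.5318, -0.1016, 0.0408]
eef_rot: [-3.139, -0.002, 1.781]
force: [-0.5, 0.2, -0.4]
grip_width: 0.0289
grip_force: 19.8
```

Request:
jog_arm(
  motion=[
    [0,0,0,0,0,0,-0.8],
    [0,0,0.0015,0,0,0,-0.8],
    [0,0,0,0,0,0,-0.8],
    [0,0,0,0,0,0,-0.8],
  ],
)

```text
time_s: 20.25
ee_pos: [0.5326, -0.1031, 0.0418]
eef_rot: [3.141, 0.0, 1.78]
force: [-0.5, 0.0, -0.6]
grip_width: 0.0287
grip_force: 19.8
```

Request:
jog_arm(
  motion=[
    [0,0,0.001,0,0,0,-0.8],
    [0,0,0,0,0,0,-0.8],
    [0,0,0,0,0,0,-0.8],
  ],
)

```text
time_s: 20.55
ee_pos: [0.5323, -0.1031, 0.0403]
eef_rot: [3.142, 0.0, 1.78]
force: [0.2, 0.4, 0.2]
grip_width: 0.0292
grip_force: 19.8
```

Request:
jog_arm(
  motion=[
    [0,0,0.001,0,0,0,-0.8],
    [0,0,0.0005,0,0,0,-0.8],
    [0,0,0,0,0,0,-0.8],
    [0,0,0,0,0,0,-0.8],
  ],
)

```text
time_s: 20.95
ee_pos: [0.5323, -0.1031, 0.0387]
eef_rot: [-3.142, -0.0, 1.78]
force: [0.1, -0.6, -1.0]
grip_width: 0.0287
grip_force: 19.8
```

Request:
jog_arm(
  motion=[
    [0,0,0.0007,0,0,0,-0.8],
    [0,0,0,0,0,0,-0.8],
    [0,0,0,0,0,0,-0.8],
  ],
)

```text
time_s: 21.25
ee_pos: [0.5323, -0.1031, 0.038]
eef_rot: [-3.142, -0.0, 1.78]
force: [-0.3, -0.0, -0.3]
grip_width: 0.029
grip_force: 19.8
```

Request:
jog_arm(
  motion=[
    [0,0,0.0005,0,0,0,-0.8],
    [0,0,0,0,0,0,-0.8],
    [0,0,0,0,0,0,-0.8],
  ],
)

```text
time_s: 21.55
ee_pos: [0.5324, -0.1032, 0.0377]
eef_rot: [3.141, 0.0, 1.78]
force: [0.4, -0.1, 2.6]
grip_width: 0.0289
grip_force: 19.8
```

Contact. Release, rise and head for the jar.

Request:
jog_arm(
  motion=[
    [0,0,0,0,0,0,-0.3],
    [0,0,0,0,0,0,-0.1],
    [0,0,0,0,0,0,0.1],
    [0,0,0,0,0,0,0.15],
    [0,0,-0.02,0,0,0,0.15],
  ],
)

```text
time_s: 22.05
ee_pos: [0.531, -0.1028, 0.0557]
eef_rot: [-3.138, -0.002, 1.78]
force: [-0.3, 1.6, 0.5]
grip_width: 0.0536
grip_force: 0.0
```

Request:
jog_arm(
  motion=[
    [0,0,-0.03,0,0,0,0.15],
    [0,0,-0.04,0,0,0,0.15],
    [0,0,-0.03,0,0,0,0.5],
    [0,0,0,0,0,0,0.5],
    [0,0,0,0,0,0,0.5],
  ],
)

```text
time_s: 22.55
ee_pos: [0.5323, -0.1031, 0.1575]
eef_rot: [3.141, 0.0, 1.78]
force: [-0.1, 0.4, 0.1]
grip_width: 0.0701
grip_force: 0.0
```

```bash
python3 go.py .622 .282 .015
```

```text
t 22.6 tool shift [0.3581 0.1676 0.1425] yaw [3.1410e+00 2.0000e-04 1.7798e+00]
```

Request:
jog_arm(
  motion=[
    [0.039,0.018,0,0,0,0,0.5],
    [0.039,0.018,0,0,0,0,0.5],
    [0.039,0.018,0,0,0,0,0.5],
    [0.039,0.018,0,0,0,0,0.5],
    [0.039,0.018,0,0,0,0,0.5],
  ],
)

```text
time_s: 23.05
ee_pos: [0.5794, 0.108, 0.1557]
eef_rot: [-3.139, -0.0, 1.78]
force: [0.6, -0.6, 1.1]
grip_width: 0.0704
grip_force: 0.0
```

Request:
jog_arm(
  motion=[
    [0.039,0.018,0,0,0,0,0.5],
    [0.039,0.018,0,0,0,0,0.5],
    [0.039,0.018,0,0,0,0,0.5],
    [0.039,0.018,0,0,0,0,0.5],
    [0,0,0.03,0,0,0,0.5],
  ],
)

```text
time_s: 23.55
ee_pos: [0.6188, 0.2789, 0.1284]
eef_rot: [3.137, -0.001, 1.784]
force: [0.3, -1.1, 0.7]
grip_width: 0.07
grip_force: 0.0
```

Request:
jog_arm(
  motion=[
    [0,0,0.03,0,0,0,0.5],
    [0,0,0,0,0,0,0.5],
    [0,0,0,0,0,0,0.5],
  ],
)

```text
time_s: 23.85
ee_pos: [0.6177, 0.2736, 0.0969]
eef_rot: [-3.14, 0.0, 1.78]
force: [0.8, 0.1, 0.5]
grip_width: 0.0703
grip_force: 0.0
```

```bash
python3 go.py .622 .282 .015
```

```text
t 23.9 tool shift [0.0073 0.0061 0.0819] yaw [-3.1398e+00  3.0000e-04  1.7796e+00]
```

Request:
jog_arm(
  motion=[
    [0.0073,0.0061,0,0,0,0,0.5],
    [0,0,0.025,0,0,0,0.5],
    [0,0,0.025,0,0,0,0.5],
    [0,0,0.025,0,0,0,0.5],
    [0,0,0.005,0,0,0,0.5],
  ],
)

```text
time_s: 24.35
ee_pos: [0.6219, 0.2823, 0.016]
eef_rot: [-3.139, 0.0, 1.78]
force: [-0.7, 0.0, 0.7]
grip_width: 0.0708
grip_force: 0.0
```

Request:
jog_arm(
  motion=[
    [0,0,0,0,0,0,0.3],
    [0,0,0,0,0,0,0.1],
    [0,0,0,0,0,0,-0.05],
    [0,0,0,0,0,0,-0.2],
    [0,0,0,0,0,0,-0.6],
  ],
)

```text
time_s: 24.85
ee_pos: [0.6229, 0.2825, 0.0186]
eef_rot: [3.14, -0.0, 1.78]
force: [-0.4, 0.2, 4.1]
grip_width: 0.0397
grip_force: 20.0
```

Request:
jog_arm(
  motion=[
    [0,0,0,0,0,0,-0.6],
    [0,0,0,0,0,0,-0.6],
  ],
)

```text
time_s: 25.05
ee_pos: [0.6229, 0.2825, 0.0185]
eef_rot: [3.14, -0.0, 1.78]
force: [0.4, 0.4, 5.3]
grip_width: 0.0396
grip_force: 20.0
```

Request:
jog_arm(
  motion=[
    [0,0,-0.015,0,0,0,-0.6],
    [0,0,-0.03,0,0,0,-0.6],
    [0,0,-0.035,0,0,0,-0.6],
    [0,0,-0.02,0,0,0,-0.6],
    [0,0,0,0,0,0,-0.6],
  ],
)

```text
time_s: 25.55
ee_pos: [0.6236, 0.2828, 0.1218]
eef_rot: [3.136, -0.001, 1.78]
force: [-0.1, 0.2, 0.0]
grip_width: 0.0395
grip_force: 20.0
```

Request:
jog_arm(
  motion=[
    [0,0,0,0,0,0,-0.6],
  ],
)

```text
time_s: 25.65
ee_pos: [0.6222, 0.2822, 0.1174]
eef_rot: [-3.141, 0.0, 1.78]
force: [0.4, 0.0, -1.3]
grip_width: 0.0397
grip_force: 20.0
```

```bash
python3 go.py .514 -.0175 .0345
```

```text
t 25.6 tool shift [-0.2707 -0.168   0.0829] yaw [-3.1414  0.      1.7798]
```

Request:
jog_arm(
  motion=[
    [-0.015,-0.009,0,0,0,0,-0.6],
    [-0.025,-0.016,0,0,0,0,-0.6],
    [-0.032,-0.02,0,0,0,0,-0.6],
    [-0.032,-0.02,0,0,0,0,-0.6],
    [-0.032,-0.02,0,0,0,0,-0.6],
  ],
)

```text
time_s: 26.15
ee_pos: [0.5659, 0.1302, 0.1158]
eef_rot: [-3.139, -0.0, 1.78]
force: [0.7, -0.6, -0.4]
grip_width: 0.0395
grip_force: 20.0
```

Request:
jog_arm(
  motion=[
    [-0.032,-0.02,0,0,0,0,-0.6],
    [-0.032,-0.02,0,0,0,0,-0.6],
    [-0.032,-0.02,0,0,0,0,-0.6],
    [-0.025,-0.015,0,0,0,0,-0.6],
    [-0.012,-0.007,0,0,0,0,-0.6],
  ],
)

```text
time_s: 26.65
ee_pos: [0.5135, -0.0173, 0.1163]
eef_rot: [-3.139, -0.001, 1.778]
force: [0.6, 0.2, -0.3]
grip_width: 0.0396
grip_force: 20.0
```

Request:
jog_arm(
  motion=[
    [0,0,0,0,0,0,-0.6],
    [0,0,0,0,0,0,-0.6],
  ],
)

```text
time_s: 26.85
ee_pos: [0.515, -0.0148, 0.1171]
eef_rot: [-3.141, -0.0, 1.78]
force: [0.7, 0.2, -0.4]
grip_width: 0.0395
grip_force: 20.0
```

```bash
python3 go.py .514 -.0175 .0345
```

```text
t 26.9 tool shift [-0.0024 -0.0014  0.0826] yaw [-3.1410e+00 -4.0000e-04  1.7797e+00]
```

Request:
jog_arm(
  motion=[
    [-0.0024,-0.001,0.02,0,0,0,-0.6],
    [0,0,0.025,0,0,0,-0.6],
    [0,0,0.02,0,0,0,-0.6],
    [0,0,0.01,0,0,0,-0.6],
    [0,0,0.003,0,0,0,-0.6],
  ],
)

```text
time_s: 27.35
ee_pos: [0.5141, -0.0172, 0.0385]
eef_rot: [-3.14, -0.001, 1.781]
force: [-0.1, -0.2, -0.5]
grip_width: 0.0397
grip_force: 20.0
```

Request:
jog_arm(
  motion=[
    [0,0,0,0,0,0,-0.6],
    [0,0,0,0,0,0,-0.6],
    [0,0,0,0,0,0,-0.6],
  ],
)

```text
time_s: 27.65
ee_pos: [0.5148, -0.018, 0.0403]
eef_rot: [3.14, 0.0, 1.78]
force: [0.5, -0.5, -0.4]
grip_width: 0.0395
grip_force: 20.0
```

Request:
jog_arm(
  motion=[
    [0,0,0.0015,0,0,0,-0.6],
    [0,0,0.001,0,0,0,-0.6],
    [0,0,0,0,0,0,-0.6],
    [0,0,0,0,0,0,-0.6],
  ],
)

```text
time_s: 28.05
ee_pos: [0.5144, -0.0181, 0.037]
eef_rot: [3.142, 0.0, 1.78]
force: [0.6, 0.0, 0.1]
grip_width: 0.0398
grip_force: 20.0
```

Request:
jog_arm(
  motion=[
    [0,0,0.001,0,0,0,-0.6],
    [0,0,0.0005,0,0,0,-0.6],
    [0,0,0,0,0,0,-0.6],
    [0,0,0,0,0,0,-0.6],
  ],
)

```text
time_s: 28.45
ee_pos: [0.5143, -0.0181, 0.0355]
eef_rot: [-3.142, -0.0, 1.78]
force: [1.0, 0.8, -0.1]
grip_width: 0.0396
grip_force: 20.0
```

Request:
jog_arm(
  motion=[
    [0,0,0.0006,0,0,0,-0.6],
    [0,0,0,0,0,0,-0.6],
    [0,0,0,0,0,0,-0.6],
  ],
)

```text
time_s: 28.75
ee_pos: [0.5144, -0.0181, 0.0349]
eef_rot: [3.142, -0.0, 1.78]
force: [0.0, 0.1, -0.2]
grip_width: 0.0395
grip_force: 20.0
```

Request:
jog_arm(
  motion=[
    [0,0,0.0005,0,0,0,-0.6],
    [0,0,0,0,0,0,-0.6],
    [0,0,0,0,0,0,-0.6],
  ],
)

```text
time_s: 29.05
ee_pos: [0.5144, -0.0181, 0.0345]
eef_rot: [3.141, 0.0, 1.78]
force: [-0.2, 0.8, 1.5]
grip_width: 0.0395
grip_force: 20.0
```

Request:
jog_arm(
  motion=[
    [0,0,0,0,0,0,-0.1],
    [0,0,0,0,0,0,0.1],
    [0,0,0,0,0,0,0.25],
    [0,0,0,0,0,0,0.25],
    [0,0,-0.02,0,0,0,0.25],
  ],
)

```text
time_s: 29.55
ee_pos: [0.513, -0.018, 0.0527]
eef_rot: [-3.138, -0.001, 1.78]
force: [-0.3, -0.4, -0.3]
grip_width: 0.0586
grip_force: 0.0
```

Request:
jog_arm(
  motion=[
    [0,0,-0.03,0,0,0,0.25],
    [0,0,-0.04,0,0,0,0.25],
    [0,0,-0.04,0,0,0,0.25],
    [0.03,0,-0.03,0,0,0,0.25],
    [0.045,0,0,0,0,0,0.25],
  ],
)

```text
time_s: 30.05
ee_pos: [0.5003, 0.055, 0.1985]
eef_rot: [3.135, 0.001, 1.777]
force: [0.7, 0.5, -1.1]
grip_width: 0.0587
grip_force: 0.0
```

Request:
jog_arm(
  motion=[
    [0.045,0,0,0,0,0,0.25],
    [0.045,0,0,0,0,0,0.25],
    [0.045,0,0,0,0,0,0.25],
    [0.045,0,0,0,0,0,0.25],
    [0.045,0,0,0,0,0,0.25],
  ],
)

```text
time_s: 30.55
ee_pos: [0.4514, 0.2771, 0.1945]
eef_rot: [3.141, -0.0, 1.78]
force: [0.8, -0.2, -0.4]
grip_width: 0.0589
grip_force: 0.0
```

```bash
python3 - <<'E'
from station import ctrl
import cv2,numpy as np
a=ctrl.camera("top")[135:265,310:450]; b=ctrl.camera("scene")[140:240,260:385]
f=lambda i:cv2.resize(i,(0,0),fx=4,fy=4,interpolation=2)
A,B=f(a),f(b); C=np.zeros((A.shape[0]+0,A.shape[1],3),np.uint8)
im=cv2.resize(np.vstack([A,cv2.copyMakeBorder(B,0,0,0,A.shape[1]-B.shape[1],0)]),None,fx=.64,fy=.64,interpolation=3)
cv2.imwrite("pics/end.png",cv2.cvtColor(im,cv2.COLOR_RGB2BGR)); print(im.shape,ctrl.get_obs()['ee_pos'])
E
```

```text
(589, 358, 3) [0.45065292 0.27928403 0.19422517]
```

View pics/end.png

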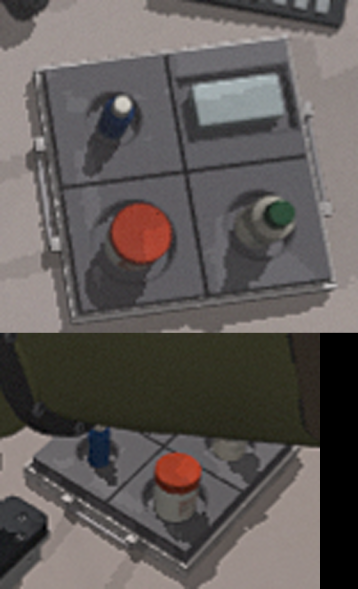

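All four stand upright in their inserts: top-view caps at about (358,176), (365,226) and (420,219), with the box flat. A quick offset check, then I'll let the arm come to rest.

```bash
python3 - <<'E'
from h import *
for p,z,w in (((357.3,175.6),.073,(.5992,0)),((364.7,225.2),.067,(.514,-.0175)),((419.4,218.2),.084,(.532,-.1025))): print(np.round((at('top',p,z)[:2]-w)*1000,1))
E
```

```text
[-1.7  0.3]
[0.2 1.1]
[-2.8 -0.7]
```

Request:
jog_arm(
  motion=[
    [0,0,0,0,0,0,0.25],
    [0,0,0,0,0,0,0.25],
    [0,0,0,0,0,0,0.25],
  ],
)

```text
time_s: 30.95
ee_pos: [0.4525, 0.2744, 0.1945]
eef_rot: [3.142, 0.0, 1.778]
force: [0.4, 0.0, -0.4]
grip_width: 0.0589
grip_force: 0.0
```

```bash
python3 -c "
from station import ctrl
print(ctrl.hand_in())"
```

```text
the job is handed in; nothing more can be done
None
```

I packed all four items into their own inserts and handed the job in after about 31 s on the robot's clock. In the last top-camera picture all four were seated, with the bottle and jar caps within about 3 mm of their well axes; the hand-in returned no verdict.

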